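Check hinged parts cases for free lids, stack the good one, reject the stiff one

TASK

Check the two parts cases standing between the white tile and the red tray, the one on the robot's left first: lift its lid by the orange tab to about half open (45 degrees or a little more) and let go; a good lid drops shut by itself, a stiff one stays up. Stack the good case squarely on the approved case on the tile, its feet down in the recesses of the lid below, and set the stiff one upright on the floor of the red tray, both put down gently rather than dropped and all lids shut. Leave everything else where it is.

Things in the scene. Friction and masses are not known exactly. Their poses are not given: they have to be found in the camera images.
- case_a: parts case with blue base and white hinged lid, 90 mm (its x) by 60 mm (its y) by 43 mm high, about 0.37 kg; origin centred under its feet, z up. One of the two to check; looks just like case_b, either may stand on the left. Base 60 mm wide (y) from z = 5 to 33 mm, to be gripped there; lid above 56 mm wide. The front with the tab is at -x
- case_b: parts case with blue base and white hinged lid, 90 mm (its x) by 60 mm (its y) by 43 mm high, about 0.37 kg; origin centred under its feet, z up. The other one to check, same shape as case_a. All cases have four half-round feet, 10 mm across, 5 mm high, at (+-33, +-18) mm
- case_c: parts case with blue base and white hinged lid, 90 mm (its x) by 60 mm (its y) by 43 mm high, about 0.37 kg; origin centred under its feet, z up. The approved case, same shape, loose on the tile. Every lid has four recesses 15 x 15 mm, 6 mm deep, over the feet: a case seated on another sits 38 to 39 mm above it, in line (either way round)
- case_a_tab (a point): centre of the orange thumb tab on the lid of case_a: a disc 16 mm in diameter and 14 mm thick, its flat faces to the case's +y and -y, on a stem 8 mm wide; free in front of the case. With the lid shut it lies at (-67, 0, 38) mm in the case's frame; it turns about the hinge line (at x = +45, z = 35 mm, along y)
- case_a_lid (a joint): lid angle of case_a in rad: 0 shut, grows as the tab goes up, stop at 1.4. Of case_a and case_b exactly one is stiff: let go at half open it stays up (about 0.7 N at the tab moves it), and it has to be swung shut again; the other drops shut by itself within 0.5 s.
- case_b_tab (a point): centre of the orange thumb tab on the lid of case_b: a disc 16 mm in diameter and 14 mm thick, its flat faces to the case's +y and -y, on a stem 8 mm wide; free in front of the case. With the lid shut it lies at (-67, 0, 38) mm in the case's frame; it turns about the hinge line (at x = +45, z = 35 mm, along y)
- case_b_lid (a joint): lid angle of case_b in rad: 0 shut, grows as the tab goes up, stop at 1.4. Of case_a and case_b exactly one is stiff: let go at half open it stays up (about 0.7 N at the tab moves it), and it has to be swung shut again; the other drops shut by itself within 0.5 s.
- case_c_tab (a point): centre of the orange thumb tab on the lid of case_c: a disc 16 mm in diameter and 14 mm thick, its flat faces to the case's +y and -y, on a stem 8 mm wide; free in front of the case. With the lid shut it lies at (-67, 0, 38) mm in the case's frame; it turns about the hinge line (at x = +45, z = 35 mm, along y)
- case_c_lid (a joint): lid angle of case_c in rad: 0 shut, grows as the tab goes up, stop at 1.4. The approved case's lid swings freely and stays shut.
- tile: white ceramic tile, 150 x 150 x 8 mm, fixed, with the approved case on it; origin centred under it; to the left or to the right of the two cases
- tray: red reject tray, 180 mm (its x) by 150 mm (its y), walls 5 mm thick and 25 mm high, floor 5 mm thick, fixed; origin centred under it; on the other side from the tile
- spool: black spool of wire, 56 mm across, 48 mm high; bystander, leave alone
- jar: small jar, 48 mm across, 55 mm high; bystander, leave alone
- driver: screwdriver lying flat; bystander, leave alone
- meter: yellow handheld meter, 135 x 70 x 32 mm; bystander, leave alone
Mind the look-alikes: they are no part of the job. Leave any black or turquoise look-alike of the case_a alone.

How it is judged:
By the outcome, as a careful person would: the job done as asked, in the order asked, and still so for the second after the job is handed in, with the robot touching nothing.
It also fails if it takes over 66 s, if anything falls off the work surface, if the arm or the gripper's body presses on something with over 40 N, if the wrist force passes 120 N, or if a joint passes its speed limit or range.

ROBOT

A 6-joint arm with a two-finger parallel gripper is mounted at the origin on the work surface. World frame = base frame: x ahead of the robot, y to its left, z up, the work surface at z = 0. Lengths are in mm, angles in rad, forces in N, time in s.
With the tool pointing down it reaches from about 275 to 1000 mm from the base axis. Payload 8.4 kg.
Tool frame: the origin (TCP) lies at the very end of the fingers, on their centre line; the grasp point (between the pads) lies 19 mm behind it; x points along the fingers, y is the direction in which the jaws open and shut, and the axes are right-handed (so a half turn about x gives the same grasp; the last joint's range is limited). The gripper opens to 85 mm and grips with 20 to 120 N. Pads are 22 mm wide; open, the fingers measure 114 mm over their backs; the gripper's body (76 mm by 85 mm) begins 54 mm behind the grasp point. The pads swing forward as they close: fully open they stand 13 mm farther back than shut.
Start: joints at [1.121, 0.353, 1.633, -0, 1.155, -0.002], TCP at [270.614, 563.379, 231.281] pointing down, gripper open.
Joint ranges: [-2.63, 2.63], [-0.92, 2.1], [0.06, 2.66], [-1.3, 4.44], [0, 2.69], [-3.02, 3.02]. Speed limits (rad/s): [2.22, 2.22, 2.79, 3.14, 3.14, 3.14].

INTERFACE

Orientations are given as [roll, pitch, yaw] about the fixed x, y, z axes, in that order (R = Rz(yaw) Ry(pitch) Rx(roll)).
In Python, from rig import r, grab_frame, camera_params, sign_off gives the robot as it stands.
- The arm moves only by the tool drive_tool, never from a script. Its argument "rows" is one flat list of numbers, 7 for each row, row after row: the shift along the tool's x, y, z in mm, then the turn, a rotation vector about the tool's x, y, z in degrees, then the opening in per cent of the stroke, from 0 (shut) to 100 (fully open). In form: [x, y, z, rx, ry, rz, fingers, x, y, z, rx, ry, rz, fingers, ...]. A call has 1 to 10 rows; each row is the pose to reach, as a shift and turn from the pose measured when the call began, along the tool's axes at that moment; what a row does not reach only later rows make up. A row lasts 1/8 s, in which the tool goes at most 62.5 mm and 10.7 degrees, less where a joint would pass 70% of its speed; a pose out of reach is approached as far as the arm can. A call with a gripper value outside its range is refused whole. The fingers move at their own pace and stop on an object; "newtons" is the grip in N (left out, the last holds). Time passes only in rows, so rows that repeat a pose let the fingers close. It gives the time, the measured TCP pose, the force and the opening at its end, in the units of the state.
- r.sense(): the state, without advancing time (a new reading comes with each control period).
- grab_frame(name): name is "side" or "top" or "wrist"; returns the picture (420x560x3 uint8, red, green, blue); there is no depth.
- camera_params(name): a dict with "vertical_fov" (degrees; the focal length in pixels is half the picture's height over the tangent of half this angle, whatever the lens; pixels are square), "cx", "cy" (the principal point, pixels), "pose" (4x4, takes a point from camera to world coordinates); the wrist camera has in their place "tool_from_camera" (4x4, takes a point from camera to tool coordinates, whose origin is the TCP and whose axes are the tool frame's). Camera axes: x right, y down, z forward; pixel columns grow to the right and rows downward; lengths in mm; the calibration is good to about 2 mm. A picture is of the moment at which its call begins: read the wrist's pose just before it. camera_params takes no time and is no camera call.
- sign_off(): hands the job in, once; it reports no verdict.
The state is a dict: "clock": time; "qpos": joint angles; "qvel": joint speeds; "joint_efforts": joint torques, N m; "eef_pos": TCP position; "tcp_rot": TCP orientation; "contact_force": force on the tool from outside, world axes, zero at the start; "wrist_torque": the same for the moment, N m; "opening": opening from 0.0 (shut) to 1.0 (fully open).
Only numpy, scipy, OpenCV 4.12 (cv2) and the standard library are available. Lean on these libraries where they do the work, as an engineer would, in place of code of your own. Each camera call takes 0.05 s, during which the arm holds its last target.

## Working session

There is one attempt and no reset: what is moved stays moved. The work goes in short steps, Python scripts to look and compute and a tool call to move; the robot and the scene stay as the last step left them, time stands still between calls to the robot, and variables do not carry over. Pictures are saved under pics/ and viewed, and the job is handed in when it is done.

Besides the shell and the picture viewer there is one more tool, called after "Call:" by a JSON object that holds its "api" and its "payload". drive_tool: Moves the arm, as the interface text tells. Its arguments: {"type":"object","properties":{"rows":{"type":"array","items":{"type":"number"}},"newtons":{"type":"number"}},"required":["rows"]}

```bash
ls; mkdir -p pics
python3 - <<'E'
from rig import r, grab_frame, camera_params
import cv2
print(r.sense())
for n in ["side","top","wrist"]:
    p=camera_params(n); print(n,p)
    cv2.imwrite(f"pics/{n}0.png",grab_frame(n)[:,:,::-1])
E
```

```text
pics
{'clock': 0.0, 'qpos': array([ 1.12055184e+00,  3.53667167e-01,  1.63414958e+00,  6.60997644e-06,
        1.15517923e+00, -2.43044500e-03]), 'qvel': array([-0.00145274, -0.00145521, -0.00075712,  0.0001816 , -0.00100806,
        0.0001916 ]), 'joint_efforts': array([ 6.84880069e-05, -6.05254412e+01, -3.42063367e+01, -2.78745125e-05,
        9.41188540e-03,  4.49848824e-05]), 'eef_pos': array([270.42921877, 562.93331309, 230.54318907]), 'tcp_rot': array([-1.57753332,  1.56939299, -2.02535004]), 'contact_force': array([ 0.34537801, -0.53411609,  0.44996435]), 'wrist_torque': array([ 0.01945737,  0.0072882 , -0.036638  ]), 'opening': 0.9992994394274742}
side {'vertical_fov': 55.73483155394151, 'cx': 278.3115798718889, 'cy': 205.31608292584846, 'pose': array([[ 8.19583568e-01, -3.10994517e-01,  4.81212205e-01,
        -7.46943554e+01],
       [-5.72546510e-01, -4.12648606e-01,  7.08457212e-01,
        -8.84656476e+02],
       [-2.17547631e-02, -8.56156258e-01, -5.16258842e-01,
         6.20695236e+02],
       [ 0.00000000e+00,  0.00000000e+00,  0.00000000e+00,
         1.00000000e+0
[... 202 characters left out ...]
9918130e-01, -9.65718197e-03, -8.39481518e-03,
        -1.01944208e+02],
       [ 1.00549113e-02, -1.87235434e-01, -9.82263606e-01,
         1.32328720e+03],
       [ 0.00000000e+00,  0.00000000e+00,  0.00000000e+00,
         1.00000000e+00]])}
wrist {'vertical_fov': 70.83842024978544, 'cx': 278.47212350158395, 'cy': 215.75825850576916, 'tool_from_camera': array([[-6.22106761e-04, -3.08042209e-01,  9.51372488e-01,
        -1.42701360e+02],
       [ 9.99999574e-01,  4.57487882e-04,  8.02032940e-04,
        -7.00918635e-01],
       [-6.82301384e-04,  9.51372581e-01,  3.08041793e-01,
        -7.89488953e+01],
       [ 0.00000000e+00,  0.00000000e+00,  0.00000000e+00,
         1.00000000e+00]])}
```

View pics/top0.png

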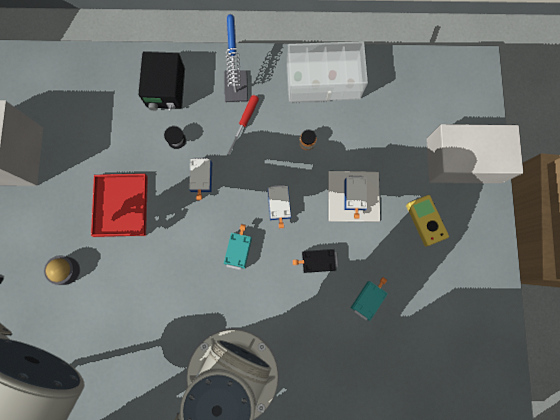

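View pics/side0.png

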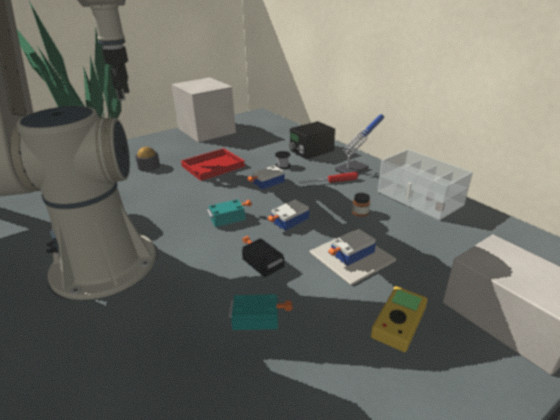

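View pics/wrist0.png

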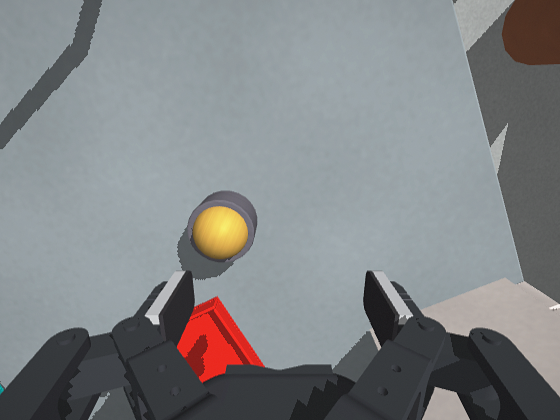

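Candidates in the top view: the blue/white cases at (200,175), the left one, and (279,203), the right one. The approved case is on the tile at (356,192). Look-alikes to leave alone are turquoise at (238,249) and (369,298), and black at (319,261). By the description I want the two blue/white ones. Next I measure them.

```bash
cat > h.py <<'E'
import numpy as np, cv2
from scipy.spatial.transform import Rotation as Ro
from rig import r, grab_frame, camera_params
def toolT(s):
    T=np.eye(4); T[:3,:3]=Ro.from_euler('xyz',s['tcp_rot']).as_matrix(); T[:3,3]=s['eef_pos']; return T
def cam(name,s=None):
    p=camera_params(name); f=210/np.tan(np.radians(p['vertical_fov']/2))
    T=p['pose'] if 'pose' in p else toolT(s)@p['tool_from_camera']
    return f,p['cx'],p['cy'],T
def cast(c,px,z):
    f,cx,cy,T=c
    px=np.atleast_2d(np.asarray(px,float))
    d=np.c_[(px[:,0]-cx)/f,(px[:,1]-cy)/f,np.ones(len(px))]@T[:3,:3].T
    k=(z-T[2,3])/d[:,2]
    return T[:3,3]+d*k[:,None]
def proj(c,P):
    f,cx,cy,T=c
    q=(np.atleast_2d(P)-T[:3,3])@T[:3,:3]
    return np.c_[q[:,0]/q[:,2]*f+cx,q[:,1]/q[:,2]*f+cy]
def snap(name,fn):
    s=r.sense(); im=grab_frame(name); cv2.imwrite('pics/'+fn,im[:,:,::-1]); return s,im,cam(name,s)
def blobs(mask,amin):
    n,l,st,ce=cv2.connectedComponentsWithStats(mask.astype(np.uint8))
    return [(st[i,4],ce[i],st[i],l==i) for i in range(1,n) if st[i,4]>=amin]
E
python3 - <<'E'
from h import *
im=cv2.imread('pics/top0.png')[:,:,::-1]
c=cam('top'); hsv=cv2.cvtColor(np.ascontiguousarray(im),cv2.COLOR_RGB2HSV)
o=(hsv[...,0]>5)&(hsv[...,0]<20)&(hsv[...,1]>150)&(hsv[...,2]>120)
for a,ce,st,_ in blobs(o,10): print('or',a,ce.round(1),cast(c,ce,38).round(0))
b=(hsv[...,0]>105)&(hsv[...,0]<125)&(hsv[...,1]>110)
for a,ce,st,_ in blobs(b,15): print('bl',a,ce.round(1),st,cast(c,ce,30).round(0))
rd=((hsv[...,0]>172)|(hsv[...,0]<5))&(hsv[...,1]>150)
for a,ce,st,m in blobs(rd,800):
    p=np.argwhere(m)[:,::-1]; box=cv2.boxPoints(cv2.minAreaRect(p.astype(np.float32))); print('tray',box, cast(c,box,25).round(0))
crop=im[140:240,80:400]; cv2.imwrite('pics/crop0.png',cv2.resize(crop[:,90:310],None,fx=3.6,fy=3.6,interpolation=cv2.INTER_CUBIC)[:,:,::-1])
s=r.sense(); print(toolT(s).round(3))
E
```

```text
or 14 [304.3 143.6] [[ 653. -197.   38.]]
or 34 [198.9 195.2] [[495. 106.  38.]]
or 30 [356.1 213.9] [[ 445. -344.   38.]]
or 31 [280.6 223.4] [[ 416. -129.   38.]]
or 36 [241.9 228.9] [[399. -19.  38.]]
or 39 [297.1 261.8] [[ 308. -175.   38.]]
or 30 [382.  282.1] [[ 254. -411.   38.]]
bl 231 [230.5  31.5] [227  15   9  34 231] [[1015.   30.   30.]]
bl 15 [231.9  50.7] [229  50   7   3  15] [[951.  24.  30.]]
bl 67 [208.9 178.3] [201 161  11  31  67] [[547.  80.  30.]]
bl 42 [346.1 197.7] [345 179  10  31  42] [[ 494. -318.   30.]]
tray [[ 90.999985 235.99998 ]
 [ 90.999985 173.99998 ]
 [145.99998  173.99998 ]
 [145.99998  235.99998 ]] [[376. 409.  25.]
 [558. 424.  25.]
 [559. 264.  25.]
 [378. 253.  25.]]
[[-0.00000e+00  4.33000e-01  9.01000e-01  2.70470e+02]
 [-1.00000e-03  9.01000e-01 -4.33000e-01  5.63051e+02]
 [-1.00000e+00 -1.00000e-03 -0.00000e+00  2.30731e+02]
 [ 0.00000e+00  0.00000e+00  0.00000e+00  1.00000e+00]]
```

View pics/crop0.png

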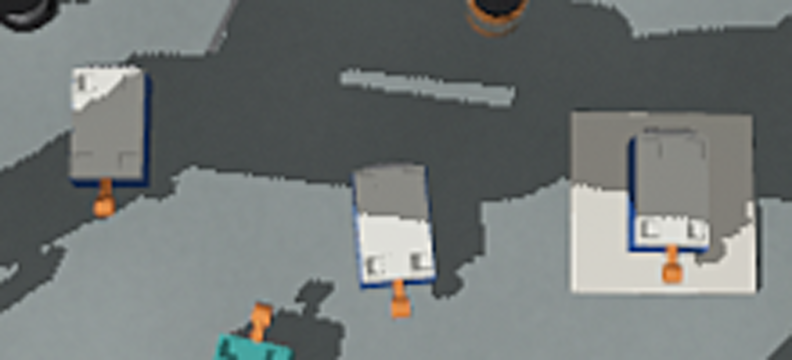

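The crop confirms it: left case (tab at about (199,195) in the top view) and right case (tab at (281,223)) are white-lidded with blue bases. I go above the left case to look with the wrist camera.

```bash
cat >> h.py <<'E'
def goal(yaw,tilt=0.):
    """tool down; tool z azimuth = yaw (deg), tool y = azimuth yaw+90; tilt: body leans to +toolz dir (deg)"""
    a=np.radians(yaw); z=np.array([np.cos(a),np.sin(a),0]); y=np.array([-np.sin(a),np.cos(a),0]); x=np.cross(y,z)
    return np.c_[x,y,z]@Ro.from_euler('y',tilt,degrees=True).as_matrix()
def step(pos,R,s=None):
    T=toolT(s or r.sense())
    d=T[:3,:3].T@(np.array(pos)-T[:3,3]); w=Ro.from_matrix(T[:3,:3].T@R).as_rotvec(degrees=True)
    print('shift',d.round(1),'turn',w.round(1),'rows>=',round(max(np.linalg.norm(d)/62.5,np.linalg.norm(w)/10.7),1)); return d,w
E
python3 - <<'E'
from h import *
print(goal(0),goal(0,20)[:,0]); step([562,104,200],goal(0))
E
```

```text
[[ 0.  0.  1.]
 [ 0.  1.  0.]
 [-1.  0.  0.]] [-0.34202014  0.         -0.93969262]
shift [  31.  -287.5  461.6] turn [-25.7  -0.    0.1] rows>= 8.7
```

Call:
{"api": "drive_tool", "payload": {"rows": [31,-287,461,-25.7,0,0,100,31,-287,461,-25.7,0,0,100,31,-287,461,-25.7,0,0,100,31,-287,461,-25.7,0,0,100,31,-287,461,-25.7,0,0,100,31,-287,461,-25.7,0,0,100,31,-287,461,-25.7,0,0,100,31,-287,461,-25.7,0,0,100,31,-287,461,-25.7,0,0,100,31,-287,461,-25.7,0,0,100]}}

```text
clock: 1.4
eef_pos: [562.9, 102.1, 199.6]
tcp_rot: [-1.975, 1.569, -1.978]
contact_force: [-0.2, 0.2, 0.2]
opening: 1.004
```

Run:
```python
from h import *
s,im,c=snap('wrist','w1.png')
```

```text
(no output)
```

View pics/w1.png

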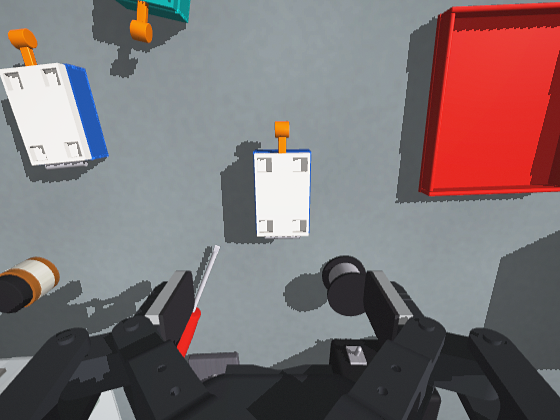

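The left case sits between the fingers, with its lid at about (283,193) and tab at (282,130). The tray is at upper right and the second case at upper left (45,113).

```bash
cat >> h.py <<'E'
def findcases(im,c,z0=0.,show=True):
    hsv=cv2.cvtColor(np.ascontiguousarray(im),cv2.COLOR_RGB2HSV)
    w=(hsv[...,1]<40)&(hsv[...,2]>200)
    w=cv2.morphologyEx(w.astype(np.uint8),cv2.MORPH_CLOSE,np.ones((9,9)))
    w=cv2.morphologyEx(w,cv2.MORPH_OPEN,np.ones((9,9)))
    o=(hsv[...,0]>5)&(hsv[...,0]<20)&(hsv[...,1]>150)&(hsv[...,2]>100)
    tabs=[]
    for a,ce,st,m in blobs(o,60):
        # drop the thin stem
        mm=cv2.morphologyEx(m.astype(np.uint8),cv2.MORPH_OPEN,np.ones((11,11)))
        if mm.sum()<40: continue
        ys,xs=np.nonzero(mm); tabs.append((xs.mean(),ys.mean()))
    out=[]
    for a,ce,st,m in blobs(w,1500):
        cn=max(cv2.findContours(m.astype(np.uint8),cv2.RETR_EXTERNAL,cv2.CHAIN_APPROX_NONE)[0],key=len)[:,0]
        W=cast(c,cn,z0+43)[:,:2].astype(np.float32)
        (cc,wh,ang)=cv2.minAreaRect(W)
        L=max(wh);Wd=min(wh)
        if not(65<L<110 and 45<Wd<70): continue
        ax=ang if wh[0]>wh[1] else ang+90
        ax=(ax+90)%180-90
        e=np.array([np.cos(np.radians(ax)),np.sin(np.radians(ax))])
        t=[cast(c,p,z0+40)[0,:2] for p in tabs]
        t=[(q-cc)@e for q in t],[(q-cc)@np.array([-e[1],e[0]]) for q in t],t
        for k in range(len(t[0])):
            if abs(t[1][k])<12 and 50<abs(t[0][k])<85:
                if t[0][k]>0: ax+=180
                r_=dict(c=np.array(cc),yaw=ax,L=L,W=Wd,tab=t[2][k],tabdist=abs(t[0][k]),off=t[1][k])
                out.append(r_)
                if show: print({k_:np.round(v,1) for k_,v in r_.items()}, 'pix',ce.round(0))
    return out
E
python3 - <<'E'
from h import *
im=cv2.imread('pics/w1.png')[:,:,::-1]
s=r.sense(); c=cam('wrist',s)
print(s['clock'],s['eef_pos'])
findcases(im,c)
E
```

```text
1.45 [561.86727254 103.55136143 199.55348932]
{'c': array([ 480.1, -121.3]), 'yaw': np.float64(5.5), 'L': np.float64(91.2), 'W': np.float64(65.8), 'tab': array([ 411.3, -128.3]), 'tabdist': np.float64(69.1), 'off': np.float64(-0.4)} pix [ 46. 114.]
{'c': array([558. , 106.7]), 'yaw': np.float64(0.5), 'L': np.float64(89.4), 'W': np.float64(55.8), 'tab': array([490.8, 106.1]), 'tabdist': np.float64(67.3), 'off': np.float64(-0.1)} pix [282. 194.]
```

Run:
```python
from h import *
step([491,106.5,90],goal(0.5)); step([491,106.5,28],goal(.5))
```

```text
shift [109.7   2.9 -70.7] turn [-0.6 -0.1  0.1] rows>= 2.1
shift [171.7   3.  -70.6] turn [-0.6 -0.1  0.1] rows>= 3.0
```

Call:
{"api": "drive_tool", "payload": {"rows": [70,3,-70.6,-0.6,0,0,50,110,3,-70.6,-0.6,0,0,50,110,3,-70.6,-0.6,0,0,50,140,3,-70.6,-0.6,0,0,50,171.5,3,-70.6,-0.6,0,0,50,171.5,3,-70.6,-0.6,0,0,50,171.5,3,-70.6,-0.6,0,0,50], "newtons": 20}}

```text
clock: 2.33
eef_pos: [492.7, 107.2, 29.8]
tcp_rot: [-0.528, 1.57, -0.519]
contact_force: [0.3, -0.6, 0.2]
opening: 0.498
```

Run:
```python
from h import *
s,im,c=snap('wrist','w2.png')
print(s['eef_pos'],s['contact_force'],s['opening'])
```

```text
[492.6808885  107.21437442  29.79255051] [ 0.26837938 -0.60915711  0.23543292] 0.4983915484130273
```

View pics/w2.png

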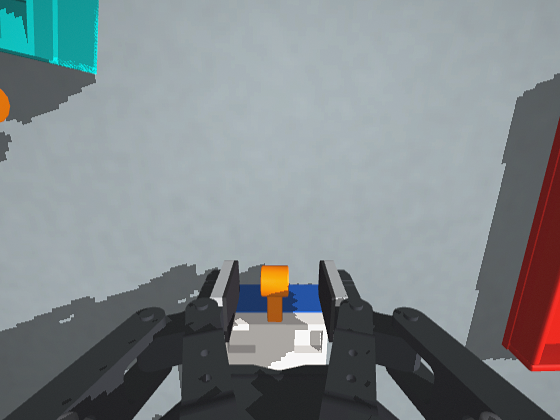

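The orange tab is between the pads at (274,280), about 2 mm to the left of the finger centre line at 278.5. I correct for that and close.

Call:
{"api": "drive_tool", "payload": {"rows": [1,-2,-1,0,0,0,40,1,-2,-1,0,0,0,20,1,-2,-1,0,0,0,10,1,-2,-1,0,0,0,10,1,-2,-1,0,0,0,8]}}

```text
clock: 3.0
eef_pos: [492.0, 105.1, 29.1]
tcp_rot: [-0.158, 1.569, -0.149]
contact_force: [0.4, -1.1, 4.6]
opening: 0.158
```

```bash
cat >> h.py <<'E'
def lift(tcp0,yaw,below,degs,tilts):
    """arc for the tab from current TCP (lid shut) ; below = TCP below tab centre along tool x"""
    s=r.sense(); T=toolT(s); a=np.radians(yaw); e=np.array([np.cos(a),np.sin(a),0]); up=np.array([0,0,1.])
    tab0=T[:3,3]-below*T[:3,0]
    out=[]
    for d,t in zip(degs,tilts):
        q=np.radians(d)
        P=lambda q:-112*np.cos(q)*e-3*np.sin(q)*-e*1+(112*np.sin(q)+3*np.cos(q))*up
        tab=tab0+P(q)-P(0)
        R=goal(yaw,t); pos=tab+below*R[:,0]
        out.append(step(pos,R,s))
    return out
E
python3 - <<'E'
from h import *
s=r.sense(); print(s['eef_pos'],s['opening'],s['contact_force'])
lift(None,0.5,9,[8,16,24,32,40,48,54],[4,9,14,19,24,29,33])
E
```

```text
[492.00460257 105.13372649  29.1336313 ] 0.1577716802068594 [ 0.42855256 -1.12141356  4.6476299 ]
shift [-15.6  -0.    0.9] turn [-0.   4.1  0. ] rows>= 0.4
shift [-30.9  -0.    3.8] turn [-0.   9.1  0. ] rows>= 0.9
shift [-45.5  -0.    8.8] turn [-0.  14.1  0. ] rows>= 1.3
shift [-59.4  -0.   15.8] turn [-0.  19.1  0. ] rows>= 1.8
shift [-72.   -0.   24.6] turn [-0.  24.1  0. ] rows>= 2.3
shift [-83.3  -0.   35.1] turn [-0.  29.1  0. ] rows>= 2.7
shift [-90.7  -0.   43.8] turn [-0.  33.1  0. ] rows>= 3.1
```

Call:
{"api": "drive_tool", "payload": {"rows": [-15.6,0,0.9,0,4,0,8,-31,0,3.8,0,9,0,8,-45.5,0,8.8,0,14,0,8,-59.4,0,15.8,0,19,0,8,-72,0,24.6,0,24,0,8,-83.3,0,35.1,0,29,0,8,-87,0,39.5,0,31,0,8,-87,0,39.5,0,31,0,8,-87,0,39.5,0,31,0,8]}}

```text
clock: 4.12
eef_pos: [530.7, 105.5, 115.6]
tcp_rot: [-3.141, 1.031, -3.132]
contact_force: [-0.5, 0.6, -2.6]
opening: 0.156
```

Run:
```python
from h import *
s,im,c=snap('wrist','w3.png')
print(s['eef_pos'],s['contact_force'],s['opening'],s['qpos'])
```

```text
[530.71970243 105.46370867 115.61296927] [-0.54668154  0.56885665 -2.60525807] 0.155885231990354 [ 0.14835489  0.65565723  1.53469887  0.07139238  1.48664409 -1.45662888]
```

View pics/w3.png

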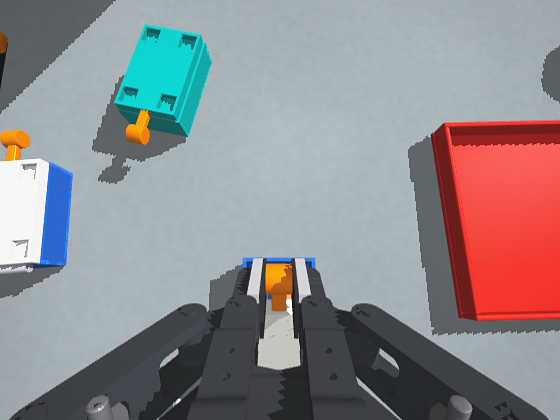

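The lid is up at roughly 50° with the tab in the pads at (281,278). I let go.

Call:
{"api": "drive_tool", "payload": {"rows": [0,0,0,0,0,0,45,0,0,0,0,0,0,45,0,0,0,0,0,0,45,0,0,0,0,0,0,45,0,0,0,0,0,0,45,0,0,0,0,0,0,45,0,0,0,0,0,0,45,0,0,0,0,0,0,45]}}

```text
clock: 5.18
eef_pos: [530.7, 105.5, 115.9]
tcp_rot: [-3.141, 1.032, -3.132]
contact_force: [0.6, -0.5, -0.7]
opening: 0.451
```

Run:
```python
from h import *
s,im,c=snap('wrist','w4.png')
print(s['eef_pos'],s['contact_force'],s['opening'])
s,im,c=snap('side','s4.png')
q=proj(c,[558,106,60])[0].astype(int); cv2.imwrite('pics/s4c.png',cv2.resize(im[q[1]-60:q[1]+60,q[0]-80:q[0]+80],None,fx=4,fy=4)[:,:,::-1])
```

```text
[530.71796518 105.48915183 115.8678836 ] [ 0.60141792 -0.53124349 -0.67201157] 0.45127436109329666
```

View pics/w4.png

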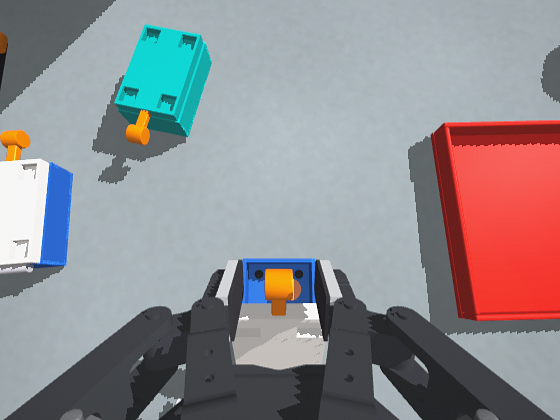

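View pics/s4c.png

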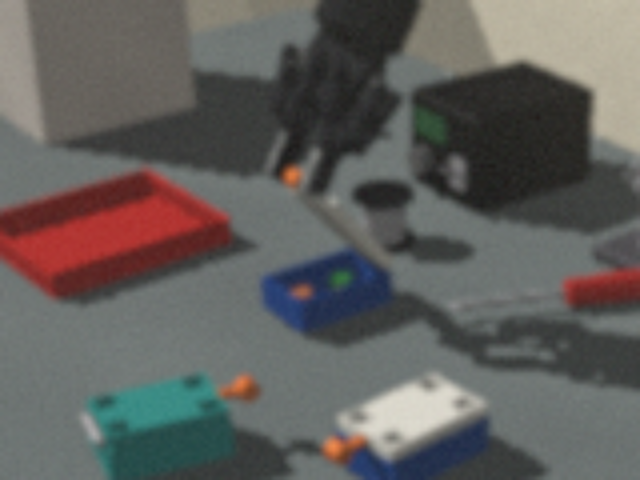

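The lid stayed up, tab at (278,282) clear of both open fingers, so the left case is the stiff one. I re-grip the tab and swing it shut along the same arc.

Call:
{"api": "drive_tool", "payload": {"rows": [0,0,0,0,0,0,25,0,0,0,0,0,0,12,0,0,0,0,0,0,8,0,0,0,0,0,0,8,0,0,0,0,0,0,8]}}

```text
clock: 5.9
eef_pos: [530.7, 105.5, 115.9]
tcp_rot: [-3.141, 1.031, -3.132]
contact_force: [0.9, -0.2, -0.2]
opening: 0.153
```

Run:
```python
from h import *
s=r.sense(); print(s['eef_pos'],s['opening'],s['contact_force'])
tab0=np.array([492.0,105.1,29.1+9]); yaw=0.5; a=np.radians(yaw); e=np.array([np.cos(a),np.sin(a),0]); up=np.array([0,0,1.])
P=lambda q:(-112*np.cos(q)+3*np.sin(q))*e+(112*np.sin(q)+3*np.cos(q))*up
for d,t in zip([44,36,28,20,12,5,0],[26,21,16,11,7,3,0]):
    R=goal(yaw,t); step(tab0+P(np.radians(d))-P(0)+9*R[:,0],R,s)
```

```text
[530.70043582 105.45280301 115.85041161] 0.1533959379727595 [ 0.92434387 -0.22051914 -0.16709829]
shift [12.3 -0.  -3.3] turn [-0.  -4.9  0. ] rows>= 0.5
shift [27.6 -0.  -5.4] turn [-0.  -9.9  0. ] rows>= 0.9
shift [43.   0.  -5.3] turn [ -0.  -14.9   0. ] rows>= 1.4
shift [58.3  0.  -3.1] turn [ -0.  -19.9   0. ] rows>= 1.9
shift [73.3  0.   1.1] turn [ -0.  -23.9   0. ] rows>= 2.2
shift [85.8  0.   6.5] turn [ -0.  -27.9   0. ] rows>= 2.6
shift [94.3  0.  11.3] turn [ -0.  -30.9   0. ] rows>= 2.9
```

Call:
{"api": "drive_tool", "payload": {"rows": [12.3,0,-3.3,0,-5,0,8,27.6,0,-5.4,0,-10,0,8,43,0,-5.3,0,-15,0,8,58.3,0,-3.1,0,-20,0,8,73.3,0,1.1,0,-24,0,8,85.8,0,6.5,0,-28,0,8,94.3,0,11.3,0,-31,0,8,94.8,0,11.3,0,-31,0,8,94.8,0,11.3,0,-31,0,30,94.8,0,11.3,0,-31,0,50]}}

```text
clock: 7.15
eef_pos: [492.6, 105.2, 29.0]
tcp_rot: [-0.112, 1.569, -0.103]
contact_force: [0.1, -0.8, 0.6]
opening: 0.489
```

Run:
```python
from h import *
s=r.sense(); print(s['eef_pos'],s['opening'],s['contact_force']); step([558,106,200],goal(0),s);step([492,106,120],goal(0),s)
```

```text
[492.61617388 105.20220107  29.04364409] 0.48926313677305017 [ 0.12612827 -0.78167172  0.56464369]
shift [-170.8    0.2   65.8] turn [0.5 0.1 0. ] rows>= 2.9
shift [-91.    0.8  -0.4] turn [0.5 0.1 0. ] rows>= 1.5
```

Run:
```python
from h import *
step([480,-121.5,200],goal(5.5))
```

```text
shift [-170.9 -226.6  -14.2] turn [-5.   0.1  0. ] rows>= 4.5
```

Call:
{"api": "drive_tool", "payload": {"rows": [-60,0,0,0,0,0,60,-120,0,0,0,0,0,60,-171,-60,0,-2,0,0,60,-171,-227,-10,-5,0,0,60,-171,-227,-10,-5,0,0,60,-171,-227,-10,-5,0,0,60,-171,-227,-10,-5,0,0,60,-171,-227,-10,-5,0,0,60]}}

```text
clock: 8.15
eef_pos: [484.3, -121.9, 200.1]
tcp_rot: [-0.001, 1.569, 0.094]
contact_force: [0.1, -0.1, 0.3]
opening: 0.6
```

Run:
```python
from h import *
s,im,c=snap('wrist','w5.png'); print(s['eef_pos'],s['qvel'].round(2)); findcases(im,c)
```

```text
[ 484.25804901 -121.91822397  200.14535911] [ 0.03 -0.    0.01  0.   -0.    0.  ]
{'c': array([ 479.7, -124.3]), 'yaw': np.float64(5.5), 'L': np.float64(87.8), 'W': np.float64(55.7), 'tab': array([ 412.3, -131.1]), 'tabdist': np.float64(67.7), 'off': np.float64(-0.4)} pix [277. 192.]
{'c': array([559.2, 105.2]), 'yaw': np.float64(0.6), 'L': np.float64(88.6), 'W': np.float64(56.0), 'tab': array([492.3, 107.9]), 'tabdist': np.float64(66.9), 'off': np.float64(3.3)} pix [470. 278.]
```

View pics/w5.png

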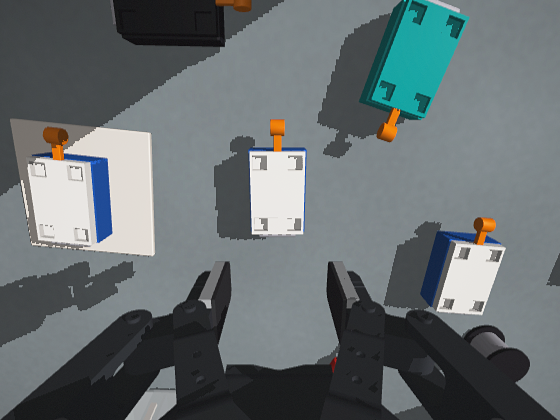

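Left case's lid is shut again, at (470,278) with tab at (485,225). The right case is at (277,192) with tab at (277,128). Now I test its lid.

Run:
```python
from h import *
s=r.sense();print(s['eef_pos']);step([412.5,-131.8,28.5],goal(5.5))
```

```text
[ 484.23298679 -121.29259536  200.05836735]
shift [171.4  -3.6 -72.7] turn [-0.   0.1 -0. ] rows>= 3.0
```

Call:
{"api": "drive_tool", "payload": {"rows": [70,-3.6,-72.7,0,0,0,50,110,-3.6,-72.7,0,0,0,50,110,-3.6,-72.7,0,0,0,50,140,-3.6,-72.7,0,0,0,50,171.5,-3.6,-72.7,0,0,0,50,171.5,-3.6,-72.7,0,0,0,50,171.5,-3.6,-72.7,0,0,0,50]}}

```text
clock: 9.07
eef_pos: [414.3, -131.8, 29.8]
tcp_rot: [-0.169, 1.567, -0.072]
contact_force: [0.2, -0.0, 0.4]
opening: 0.502
```

Run:
```python
from h import *
s,im,c=snap('wrist','w6.png')
print(s['eef_pos'],s['contact_force'],s['opening'])
```

```text
[ 414.28329759 -131.78120663   29.78720766] [ 0.19268058 -0.02114794  0.38737312] 0.5022221749384023
```

View pics/w6.png

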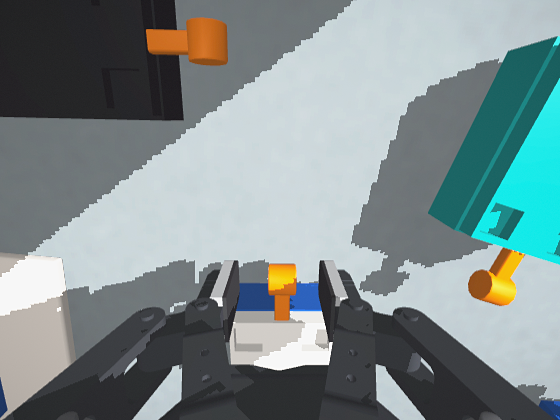

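The tab is at (282,279), about 1.5 mm right of the finger centre. I shift and grip.

Call:
{"api": "drive_tool", "payload": {"rows": [1,1.5,-1.5,0,0,0,40,1,1.5,-1.5,0,0,0,20,1,1.5,-1.5,0,0,0,10,1,1.5,-1.5,0,0,0,10,1,1.5,-1.5,0,0,0,8]}}

```text
clock: 9.75
eef_pos: [412.8, -130.7, 29.1]
tcp_rot: [-0.243, 1.566, -0.146]
contact_force: [-0.3, -0.0, 4.6]
opening: 0.155
```

Call:
{"api": "drive_tool", "payload": {"rows": [-15.6,0,0.9,0,4,0,8,-31,0,3.8,0,9,0,8,-45.5,0,8.8,0,14,0,8,-59.4,0,15.8,0,19,0,8,-72,0,24.6,0,24,0,8,-83.3,0,35.1,0,29,0,8,-87,0,39.5,0,31,0,8,-87,0,39.5,0,31,0,8,-87,0,39.5,0,31,0,8]}}

```text
clock: 10.88
eef_pos: [451.2, -126.8, 115.8]
tcp_rot: [-3.14, 1.034, -3.044]
contact_force: [0.3, 1.1, -2.7]
opening: 0.152
```

Run:
```python
from h import *
s,im,c=snap('wrist','w7.png')
print(s['eef_pos'],s['contact_force'],s['opening'])
```

```text
[ 451.18400485 -126.75279033  115.79049782] [ 0.28394233  1.08626301 -2.74644075] 0.1521296379009491
```

View pics/w7.png

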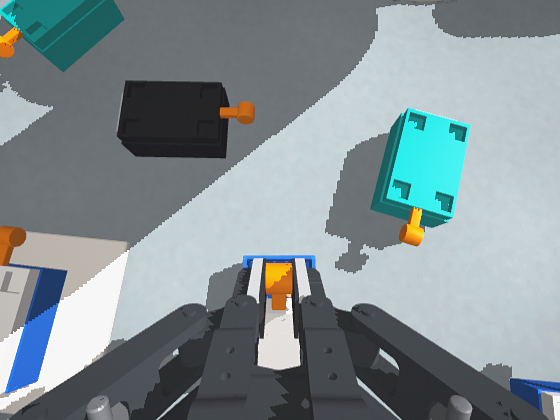

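The lid is up with the tab gripped at (279,278). I let go.

Call:
{"api": "drive_tool", "payload": {"rows": [0,0,0,0,0,0,45,0,0,0,0,0,0,45,0,0,0,0,0,0,45,0,0,0,0,0,0,45,0,0,0,0,0,0,45,0,0,0,0,0,0,45,0,0,0,0,0,0,45,0,0,0,0,0,0,45]}}

```text
clock: 11.92
eef_pos: [451.2, -126.8, 116.0]
tcp_rot: [-3.14, 1.034, -3.044]
contact_force: [0.9, 1.0, 0.2]
opening: 0.452
```

Run:
```python
from h import *
s,im,c=snap('wrist','w8.png')
print(s['eef_pos'],s['contact_force'],s['opening'])
step([480,-124.3,200],goal(5.5),s);
```

```text
[ 451.17356411 -126.79397258  116.00779827] [0.86616131 1.01775529 0.22953102] 0.4523964425496031
shift [-87.   -0.4 -18.1] turn [  0.  -30.7   0.1] rows>= 2.9
```

View pics/w8.png

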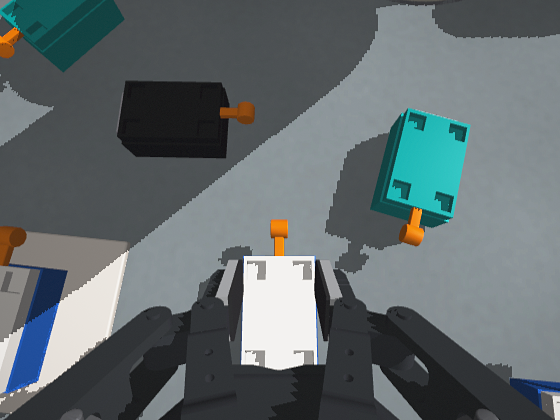

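Its tab is down at (279,230) and the lid is flat: the right case dropped shut and is the good one. I look at the approved case from straight above, then at the good case from the same relative pose.

Run:
```python
from h import *
step([512,-342,208],goal(0));
```

```text
shift [ -99.3 -220.1  -12.7] turn [  5.4 -30.7   1.5] rows>= 3.9
```

Call:
{"api": "drive_tool", "payload": {"rows": [-55,0,-5,0,-10,0,60,-99,-40,-12.7,2,-20,0,100,-99,-220,-12.7,5.4,-30.7,1.5,100,-99,-220,-12.7,5.4,-30.7,1.5,100,-99,-220,-12.7,5.4,-30.7,1.5,100,-99,-220,-12.7,5.4,-30.7,1.5,100,-99,-220,-12.7,5.4,-30.7,1.5,100,-99,-220,-12.7,5.4,-30.7,1.5,100,-99,-220,-12.7,5.4,-30.7,1.5,100]}}

```text
clock: 13.1
eef_pos: [512.0, -340.8, 207.9]
tcp_rot: [-1.933, 1.57, -1.932]
contact_force: [1.0, -1.3, 0.3]
opening: 0.998
```

Run:
```python
from h import *
s,im,c=snap('wrist','w9.png'); print(s['eef_pos'],s['qvel'].round(2),s['clock']); findcases(im,c,8)
```

```text
[ 511.9907013  -340.76914722  207.8722529 ] [-0.    0.   -0.01 -0.   -0.   -0.  ] 13.1
{'c': array([ 477.6, -129.9]), 'yaw': np.float64(5.6), 'L': np.float64(86.6), 'W': np.float64(54.5), 'tab': array([ 411.8, -133.7]), 'tabdist': np.float64(65.9), 'off': np.float64(2.7)} pix [486. 168.]
```

View pics/w9.png

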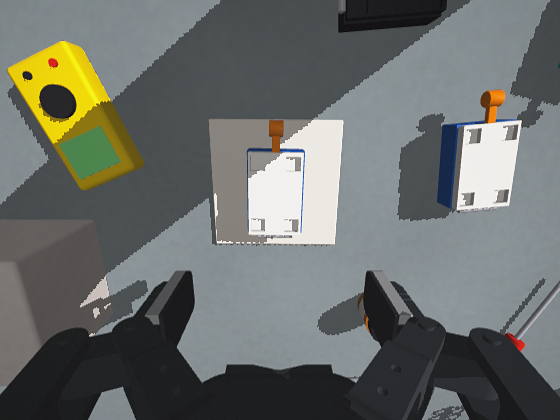

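The approved case is at about (276,192), tab (276,128). Its white lid merges with the tile in my mask, so I zoom in.

Run:
```python
from h import *
im=cv2.imread('pics/w9.png')
cv2.imwrite('pics/w9c.png',cv2.resize(im[110:255,200:350],None,fx=4,fy=4,interpolation=cv2.INTER_NEAREST))
hsv=cv2.cvtColor(im,cv2.COLOR_BGR2HSV)
for row in (165,185,205,225): print(row,[tuple(hsv[row,x]) for x in range(243,250)],[tuple(hsv[row,x]) for x in range(300,309)])
print([tuple(hsv[y,276]) for y in range(144,154)],[tuple(hsv[y,290]) for y in range(230,242)])
```

```text
165 [(np.uint8(15), np.uint8(19), np.uint8(135)), (np.uint8(15), np.uint8(19), np.uint8(136)), (np.uint8(14), np.uint8(24), np.uint8(137)), (np.uint8(14), np.uint8(27), np.uint8(142)), (np.uint8(110), np.uint8(201), np.uint8(104)), (np.uint8(18), np.uint8(20), np.uint8(153)), (np.uint8(17), np.uint8(12), np.uint8(147))] [(np.uint8(12), np.uint8(11), np.uint8(116)), (np.uint8(18), np.uint8(5), np.uint8(253)), (np.uint8(16), np.uint8(11), np.uint8(253)), (np.uint8(109), np.uint8(132), np.uint8(214)), (np.uint8(110), np.uint8(80), np.uint8(213)), (np.uint8(18), np.uint8(18), np.uint8(244)), (np.uint8(15), np.uint8(13), np.uint8(238)), (np.uint8(16), np.uint8(12), np.uint8(237)), (np.uint8(18), np.uint8(11), np.uint8(236))]
185 [(np.uint8(14), np.uint8(21), np.uint8(136)), (np.uint8(15), np.uint8(19), np.uint8(136)), (np.uint8(15), np.uint8(22), np.uint8(137)), (np.uint8(17), np.uint8(26), np.uint8(137)), (np.uint8(110), np.uint8(140), np.uint8(106)), (np.uint8(113), np.uint8(4), np.uint8(227)), (np.uint8(18), np.uint8(5), np.uint8(247))] [(np.uint8(18), np.uint8(5), np.uint8(243)), (np.
[... 2112 characters left out ...]
uint8(223), np.uint8(143)), (np.uint8(13), np.uint8(230), np.uint8(143)), (np.uint8(12), np.uint8(125), np.uint8(145)), (np.uint8(14), np.uint8(23), np.uint8(146))] [(np.uint8(20), np.uint8(7), np.uint8(224)), (np.uint8(17), np.uint8(12), np.uint8(192)), (np.uint8(12), np.uint8(5), np.uint8(239)), (np.uint8(15), np.uint8(4), np.uint8(244)), (np.uint8(20), np.uint8(3), np.uint8(248)), (np.uint8(12), np.uint8(8), np.uint8(170)), (np.uint8(126), np.uint8(14), np.uint8(94)), (np.uint8(170), np.uint8(6), np.uint8(137)), (np.uint8(18), np.uint8(13), np.uint8(233)), (np.uint8(18), np.uint8(11), np.uint8(238)), (np.uint8(18), np.uint8(11), np.uint8(236)), (np.uint8(18), np.uint8(11), np.uint8(236))]
```

View pics/w9c.png

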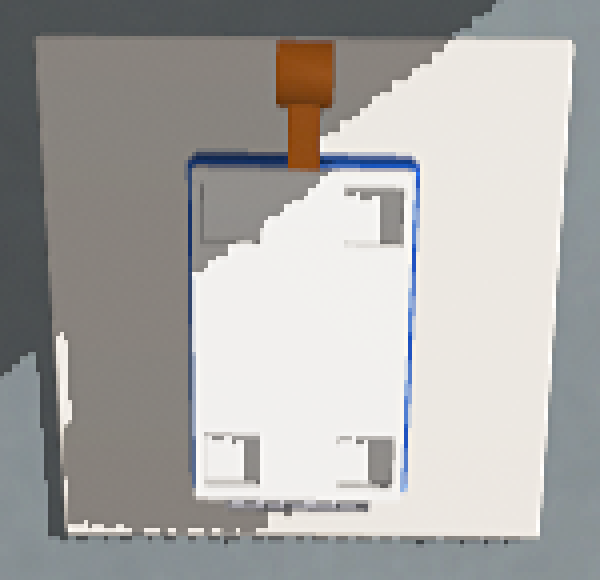

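Run:
```python
from h import *
s=r.sense(); c=cam('wrist',s)
rows=[165,185,205,225]
L=cast(c,[(247.5,165),(247.5,185),(247.9,205),(248.4,225)],51)[:,:2]; R=cast(c,[(302.5,165),(301.8,185),(300.8,205),(299.9,225)],51)[:,:2]
print('width',np.linalg.norm(L-R,axis=1).round(1)); m=(L+R)/2
k=np.polyfit(m[:,0],m[:,1],1); print('yaw',np.degrees(np.arctan(k[0])), [np.degrees(np.arctan(np.polyfit(q[:,0],q[:,1],1)[0])).round(2) for q in (L,R)])
F=cast(c,[(280,152.2)],51)[0]; B=cast(c,[(280,234.7)],51)[0]; print(F[:2],B[:2],B[0]-F[0])
x=(F[0]+B[0])/2; print('centre',x,np.polyval(k,x)); print('tab',cast(c,[(276.3,129)],48)[0])
im=cv2.imread('pics/w9.png'); hsv=cv2.cvtColor(im,cv2.COLOR_BGR2HSV)
o=(hsv[...,0]>5)&(hsv[...,0]<20)&(hsv[...,1]>150)&(hsv[...,2]>100)
for a,ce,st,_ in blobs(o,60): print(a,ce,st)
step([479.7,-124.5,200],goal(5.5),s)
```

```text
width [55.6 56.  55.8 55.5]
yaw -0.9324401732386097 [np.float64(-0.86), np.float64(-1.0)]
[ 463.23516441 -339.99804834] [ 551.53610706 -339.71296451] 88.30094265615736
centre 507.3856357367905 -345.5570424623545
tab [ 441.12251881 -343.693559     48.        ]
363 [494.60606061 103.54820937] [487  90  18  33 363]
341 [275.52492669 133.8914956 ] [269 121  14  31 341]
shift [  7.8 216.5 -32.1] turn [-5.4 -0.   0. ] rows>= 3.5
```

Call:
{"api": "drive_tool", "payload": {"rows": [8,221,-27.5,-6.4,0,0,100,8,221,-27.5,-6.4,0,0,100,8,221,-27.5,-6.4,0,0,100,8,221,-27.5,-6.4,0,0,100,8,221,-27.5,-6.4,0,0,100,8,221,-27.5,-6.4,0,0,100,8,221,-27.5,-6.4,0,0,100]}}

```text
clock: 14.02
eef_pos: [484.6, -120.8, 199.9]
tcp_rot: [-1.347, 1.57, -1.235]
contact_force: [-0.3, -0.9, -0.1]
opening: 0.999
```

Run:
```python
from h import *
s,im,c=snap('wrist','w10.png'); print(s['eef_pos'],s['qvel'].round(2),s['clock']); o=findcases(im,c,0)
o=[q for q in o if abs(q['c'][1]+124)<15][0]
for off in (0,): step([o['c'][0],o['c'][1],0],goal(o['yaw']),s)
print(toolT(s).round(4))
```

```text
[ 484.6108626  -120.82773672  199.87679682] [-0.  0.  0. -0.  0.  0.] 14.025
{'c': array([ 478.7, -124.4]), 'yaw': np.float64(5.6), 'L': np.float64(88.2), 'W': np.float64(55.7), 'tab': array([ 411.5, -130.6]), 'tabdist': np.float64(67.5), 'off': np.float64(0.4)} pix [276. 191.]
{'c': array([559.2, 105.3]), 'yaw': np.float64(0.6), 'L': np.float64(88.3), 'W': np.float64(56.0), 'tab': array([491.9, 107.5]), 'tabdist': np.float64(67.3), 'off': np.float64(2.9)} pix [467. 281.]
shift [199.9  -2.7  -6.3] turn [0.8 0.  0. ] rows>= 3.2
[[ 3.000000e-04 -1.116000e-01  9.938000e-01  4.846109e+02]
 [-8.000000e-04  9.938000e-01  1.116000e-01 -1.208277e+02]
 [-1.000000e+00 -8.000000e-04  2.000000e-04  1.998768e+02]
 [ 0.000000e+00  0.000000e+00  0.000000e+00  1.000000e+00]]
```

Call:
{"api": "drive_tool", "payload": {"rows": [60,-2.7,-6.3,0.8,0,0,100,115,-2.7,-6.3,0.8,0,0,100,115,-2.7,-6.3,0.8,0,0,100,150,-2.7,-6.3,0.8,0,0,100,180,-2.7,-6.3,0.8,0,0,100,198.5,-2.7,-6.3,0.8,0,0,100,198.5,-2.7,-6.3,0.8,0,0,100,198.5,-2.7,-6.3,0.8,0,0,100], "newtons": 40}}

```text
clock: 15.08
eef_pos: [480.0, -125.0, 3.1]
tcp_rot: [-0.587, 1.568, -0.489]
contact_force: [-0.4, -0.1, -0.1]
opening: 0.999
```

Run:
```python
from h import *
s,im,c=snap('wrist','w11.png'); print(s['eef_pos'],s['contact_force'],s['opening'])
```

```text
[ 480.04575881 -124.98951226    3.05403185] [-0.35892148 -0.05551203 -0.06780025] 0.9987802781770222
```

View pics/w11.png

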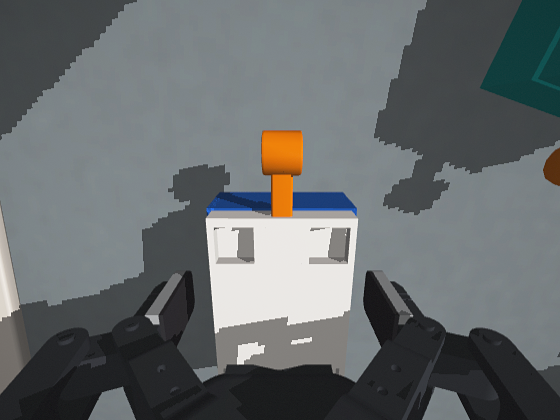

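The fingers straddle the case, which is about 1 mm right of centre (282 against 278.5). I adjust and grip.

Call:
{"api": "drive_tool", "payload": {"rows": [1.5,1.2,-1.2,0,0,0,85,1.5,1.2,-1.2,0,0,0,72,1.5,1.2,-1.2,0,0,0,65,1.5,1.2,-1.2,0,0,0,60,1.5,1.2,-1.2,0,0,0,60], "newtons": 40}}

```text
clock: 15.75
eef_pos: [479.1, -123.8, 2.1]
tcp_rot: [-0.496, 1.567, -0.399]
contact_force: [-0.8, 1.5, 7.3]
opening: 0.697
```

Run:
```python
from h import *
s,im,c=snap('wrist','w12.png'); print(s['eef_pos'],s['contact_force'],s['opening'])
# lid edges at several rows in image
hsv=cv2.cvtColor(im,cv2.COLOR_RGB2HSV)
o=(hsv[...,0]>5)&(hsv[...,0]<20)&(hsv[...,1]>150)&(hsv[...,2]>100)
for a,ce,st,_ in blobs(o,300): print(a,ce,st)
```

```text
[ 479.07233281 -123.8408924     2.14292361] [-0.83114856  1.51715394  7.34119054] 0.696687938082707
2692 [278.74925706 169.64041605] [ 258  134   42   86 2692]
```

View pics/w12.png

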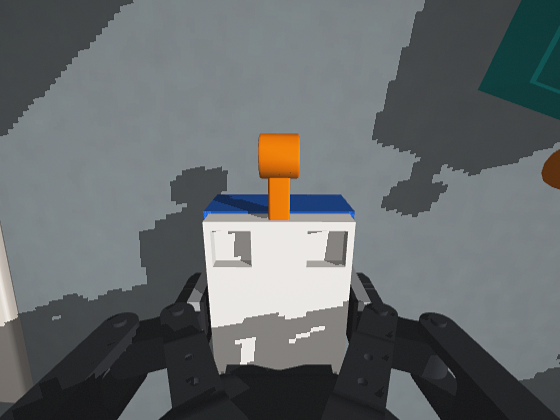

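The case is gripped with the opening at 59 mm. I lift it and carry it over the approved case.

Run:
```python
from h import *
step([507.8,-345.05,100],goal(-0.93))
```

```text
shift [ -97.4 -223.2    7.4] turn [6.5 0.2 0.1] rows>= 3.9
```

Call:
{"api": "drive_tool", "payload": {"rows": [-30,0,0,0,0,0,60,-80,0,0,0,0,0,60,-97.5,-40,1,1,0,0,60,-97.5,-90,3,2.5,0,0,60,-97.5,-140,5,4.5,0,0,60,-97.5,-190,6,6,0,0,60,-97.5,-223.2,7.4,6.5,0.2,0,60,-97.5,-223.2,7.4,6.5,0.2,0,60,-97.5,-223.2,7.4,6.5,0.2,0,60,-97.5,-223.2,7.4,6.5,0.2,0,60]}}

```text
clock: 17.05
eef_pos: [507.3, -343.9, 99.8]
tcp_rot: [-2.495, 1.569, -2.51]
contact_force: [0.3, -0.9, -3.3]
opening: 0.698
```

Run:
```python
from h import *
s,im,c=snap('wrist','w13.png'); print(s['eef_pos'],s['contact_force'],s['opening'])
step([507.8,-345.05,60],goal(-0.93),s)
step([507.8,-345.05,48.6],goal(-0.93),s)
T=toolT(s); print(np.degrees(np.arctan2(T[1,2],T[0,2])))
```

```text
[ 507.32559102 -343.86316596   99.75998599] [ 0.31314501 -0.9499561  -3.29502605] 0.6978614189230538
shift [39.8 -1.1  0.5] turn [ 0.  -0.1  0. ] rows>= 0.6
shift [51.2 -1.1  0.5] turn [ 0.  -0.1  0. ] rows>= 0.8
-0.8815839227538407
```

View pics/w13.png

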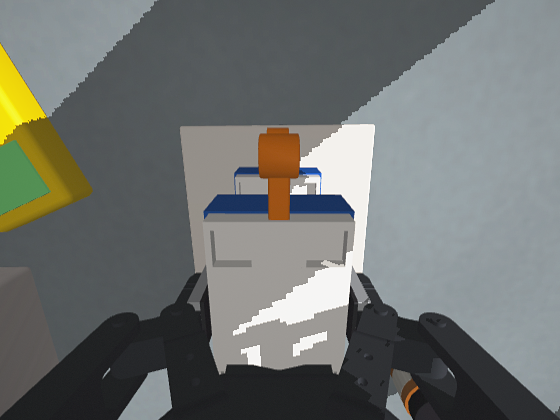

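The held case (front edge 204–354) lies in line with the approved case below it (235–321, both centred near col 278.5). I lower to just above contact and re-check.

Call:
{"api": "drive_tool", "payload": {"rows": [15,-0.6,0.5,0,0,0,60,30,-0.6,0.5,0,0,0,60,42,-0.6,0.5,0,0,0,60,42,-0.6,0.5,0,0,0,60,42,-0.6,0.5,0,0,0,60]}}

```text
clock: 17.73
eef_pos: [508.1, -344.8, 58.0]
tcp_rot: [-2.098, 1.57, -2.113]
contact_force: [-0.1, -0.0, -3.5]
opening: 0.697
```

Run:
```python
from h import *
s,im,c=snap('wrist','w14.png'); print(s['eef_pos'],s['contact_force'],s['opening'])
step([507.8,-344.7,48.6],goal(-0.93),s)
s2,im,c=snap('side','s14.png')
q=proj(c,[507,-345,50])[0].astype(int); cv2.imwrite('pics/s14c.png',cv2.resize(im[q[1]-60:q[1]+50,q[0]-75:q[0]+75],None,fx=5,fy=5,interpolation=cv2.INTER_CUBIC)[:,:,::-1])
```

```text
[ 508.12018721 -344.76502797   57.95475591] [-0.09691093 -0.02724983 -3.52204435] 0.6972508607153969
shift [ 9.4  0.1 -0.3] turn [ 0.1 -0.   0.1] rows>= 0.1
```

View pics/w14.png

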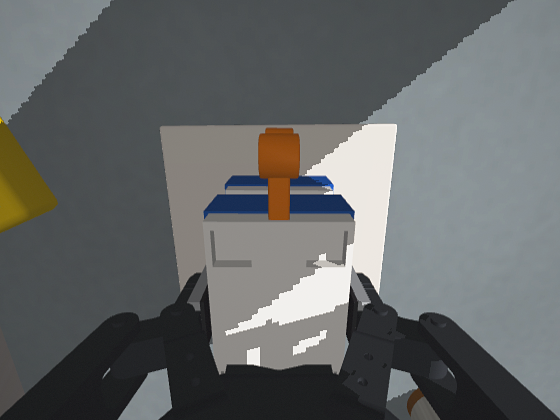

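View pics/s14c.png

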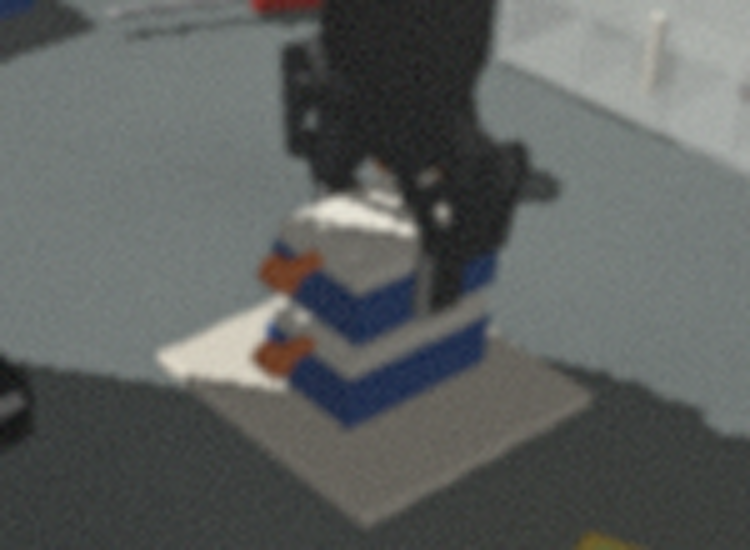

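It stays aligned: lower front edge 225–333, held edge 204–354, both mid 279. I lower gently.

Call:
{"api": "drive_tool", "payload": {"rows": [2,0,-0.3,0,0,0,60,4,0,-0.3,0,0,0,60,6,0,-0.3,0,0,0,60,8,0,-0.3,0,0,0,60,9,0,-0.3,0,0,0,60,9,0,-0.3,0,0,0,60]}}

```text
clock: 18.58
eef_pos: [508.0, -344.9, 49.3]
tcp_rot: [-1.684, 1.569, -1.699]
contact_force: [-0.2, 0.4, -3.4]
opening: 0.692
```

No contact yet at 49.3, below the 53 at which feet would rest on the lid's top, so the feet are in the recesses. I go the last bit.

Call:
{"api": "drive_tool", "payload": {"rows": [0.7,0,0,0,0,0,60,1.2,0,0,0,0,0,60,1.2,0,0,0,0,0,60]}}

```text
clock: 18.95
eef_pos: [508.1, -345.0, 48.3]
tcp_rot: [-1.433, 1.569, -1.448]
contact_force: [-0.2, -0.2, -0.1]
opening: 0.695
```

The weight has transferred (force about 0). I release and back off upward.

Call:
{"api": "drive_tool", "payload": {"rows": [0.5,0,0,0,0,0,75,0.5,0,0,0,0,0,85,0.5,0,0,0,0,0,95,-10,0,0,0,0,0,100,-40,0,0,0,0,0,100,-80,0,0,0,0,0,100,-130,0,0,0,0,0,100,-160,0,0,0,0,0,100,-160,0,0,0,0,0,100]}}

```text
clock: 20.08
eef_pos: [509.5, -345.7, 211.9]
tcp_rot: [-0.761, 1.564, -0.777]
contact_force: [0.2, 0.4, 0.1]
opening: 0.998
```

Run:
```python
from h import *
s,im,c=snap('wrist','w15.png'); print(s['eef_pos'],s['contact_force'],s['opening'],s['clock'])
findcases(im,c,46.5)
s2,im,c=snap('side','s15.png')
q=proj(c,[507,-345,50])[0].astype(int); cv2.imwrite('pics/s15c.png',cv2.resize(im[q[1]-60:q[1]+50,q[0]-75:q[0]+75],None,fx=5,fy=5,interpolation=cv2.INTER_CUBIC)[:,:,::-1])
step([558+4.6,106+3,200],goal(0.5),s)
```

```text
[ 509.51242758 -345.69096986  211.90298046] [0.23308309 0.41794988 0.0760802 ] 0.9981549064901706 20.075
shift [ 10.  455.5  46.1] turn [-1.4  0.3  0.3] rows>= 7.3
```

View pics/w15.png

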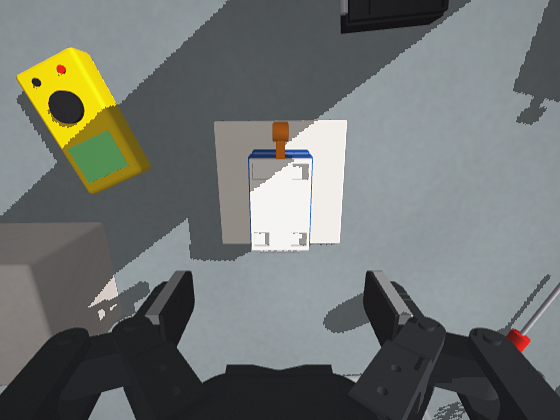

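View pics/s15c.png

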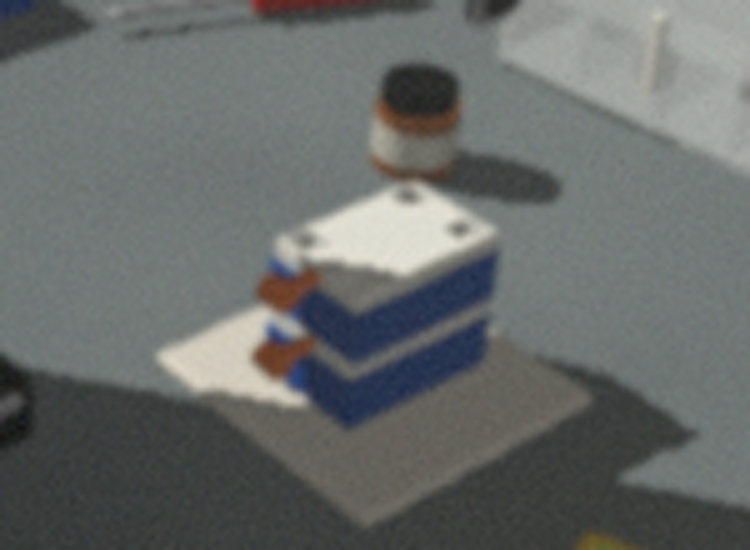

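The stack is seated and in line (side view), with both lids shut. Next is the stiff case. The straight path at z of about 205 clears everything.

Call:
{"api": "drive_tool", "payload": {"rows": [10,455,46,-1.4,0.3,0.3,100,10,455,46,-1.4,0.3,0.3,100,10,455,46,-1.4,0.3,0.3,100,10,455,46,-1.4,0.3,0.3,100,10,455,46,-1.4,0.3,0.3,100,10,455,46,-1.4,0.3,0.3,100,10,455,46,-1.4,0.3,0.3,100,10,455,46,-1.4,0.3,0.3,100,10,455,46,-1.4,0.3,0.3,100,10,455,46,-1.4,0.3,0.3,100]}}

```text
clock: 21.42
eef_pos: [560.4, 108.4, 197.0]
tcp_rot: [2.718, 1.564, 2.727]
contact_force: [0.7, -0.4, -0.1]
opening: 1.001
```

Run:
```python
from h import *
s,im,c=snap('wrist','w16.png'); print(s['eef_pos'],s['qvel'].round(2),s['clock']); o=findcases(im,c,0)
o=min(o,key=lambda q:abs(q['c'][1]-106))
step([o['c'][0],o['c'][1],1.5],goal(o['yaw']),s)
hsv=cv2.cvtColor(im,cv2.COLOR_RGB2HSV); rd=((hsv[...,0]>172)|(hsv[...,0]<4))&(hsv[...,1]>150)
for a,ce,st,m in blobs(rd,2000): print(a,ce,st, cast(c,[(st[0],st[1]+st[3]),(st[0],st[1])],25))
```

```text
[560.35447322 108.4048253  196.96582408] [-0.01 -0.01 -0.    0.    0.    0.  ] 21.425Traceback (most recent call last):
  File "<stdin>", line 3, in <module>
ValueError: min() iterable argument is empty
```

View pics/w16.png

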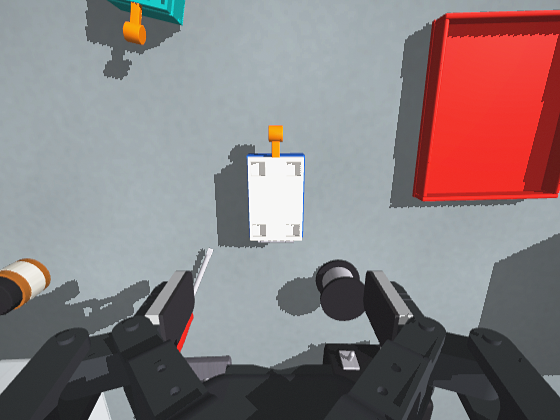

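Run:
```python
from h import *
im=np.ascontiguousarray(cv2.imread('pics/w16.png')[:,:,::-1]); s=r.sense(); c=cam('wrist',s)
hsv=cv2.cvtColor(im,cv2.COLOR_RGB2HSV)
w=((hsv[...,1]<40)&(hsv[...,2]>200)).astype(np.uint8)
w=cv2.morphologyEx(cv2.morphologyEx(w,cv2.MORPH_CLOSE,np.ones((9,9))),cv2.MORPH_OPEN,np.ones((9,9)))
for a,ce,st,m in blobs(w,1000):
    cn=max(cv2.findContours(m.astype(np.uint8),0,cv2.CHAIN_APPROX_NONE)[0],key=len)[:,0]
    print(a,ce,st,cv2.minAreaRect(cast(c,cn,43)[:,:2].astype(np.float32)))
o=(hsv[...,0]>5)&(hsv[...,0]<20)&(hsv[...,1]>150)&(hsv[...,2]>100)
for a,ce,st,m in blobs(o,60): print(a,ce,st,cast(c,ce,38))
rd=((hsv[...,0]>172)|(hsv[...,0]<4))&(hsv[...,1]>150)
for a,ce,st,m in blobs(rd,2000): print('tray',a,ce,st)
```

```text
4557 [275.41474654 198.12683783] [ 248  157   56   85 4557] ((560.32958984375, 104.9599380493164), (90.04601287841797, 56.026344299316406), 0.4591157138347626)
572 [134.74475524  25.86888112] [123   2  23  43 572] [[401.60844252 -21.1363426   38.        ]]
235 [275.23404255 142.93191489] [269 132  14  25 235] [[502.03585943 104.50369474  38.        ]]
178 [ 40.07303371 269.33146067] [ 20 259  30  29 178] [[ 643.97054581 -161.97541651   38.        ]]
384 [ 18.4921875  284.45572917] [  0 271  31  38 384] [[ 663.62582122 -191.41559218   38.        ]]
tray 25634 [490.95061247 107.78200827] [  413    10   147   191 25634]
```

Run:
```python
from h import *
s=r.sense(); step([559.5,105.2,2],goal(0.5),s)
```

```text
shift [ 1.952e+02 -3.500e+00  1.000e-01] turn [-0.1 -0.3 -0.2] rows>= 3.1
```

Call:
{"api": "drive_tool", "payload": {"rows": [60,-3.5,0,0,0,0,100,115,-3.5,0,0,-0.3,0,100,115,-3.5,0,0,-0.3,0,100,150,-3.5,0,0,-0.3,0,100,180,-3.5,0,0,-0.3,0,100,195,-3.5,0,0,-0.3,0,100,195,-3.5,0,0,-0.3,0,100,195,-3.5,0,0,-0.3,0,100]}}

```text
clock: 22.48
eef_pos: [560.6, 105.3, 3.7]
tcp_rot: [1.147, 1.567, 1.155]
contact_force: [0.0, -0.2, 0.8]
opening: 0.997
```

Run:
```python
from h import *
s,im,c=snap('wrist','w17.png'); print(s['eef_pos'],s['contact_force'],s['opening'])
```

```text
[560.5832979  105.28757034   3.71393933] [ 0.03564891 -0.17280493  0.83973672] 0.9972727270764001
```

View pics/w17.png

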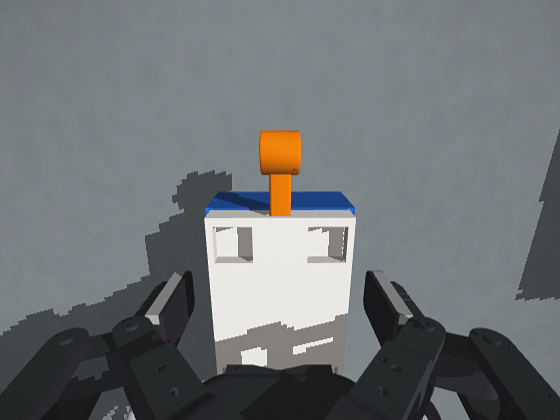

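Case centred (280) between the fingers. I grip it, and locate the tray more closely meanwhile.

Call:
{"api": "drive_tool", "payload": {"rows": [1.5,0.5,-0.5,0,0,0,85,1.5,0.5,-0.5,0,0,0,72,1.5,0.5,-0.5,0,0,0,65,1.5,0.5,-0.5,0,0,0,60,1.5,0.5,-0.5,0,0,0,60]}}

```text
clock: 23.15
eef_pos: [560.5, 106.0, 2.8]
tcp_rot: [0.937, 1.567, 0.945]
contact_force: [-0.2, -0.1, 5.6]
opening: 0.699
```

Run:
```python
from h import *
s=r.sense(); print(s['eef_pos'],s['opening'])
T={'clock':0}
s0=dict(eef_pos=np.array([560.35,108.40,196.97]),tcp_rot=np.array([2.718,1.564,2.727])); c=cam('wrist',s0)
print('corner pts',cast(c,[(413.5,198),(434,14)],25).round(1))
im=np.ascontiguousarray(cv2.imread('pics/top0.png')[:,:,::-1]); hsv=cv2.cvtColor(im,cv2.COLOR_RGB2HSV); c=cam('top')
rd=(((hsv[...,0]>172)|(hsv[...,0]<5))&(hsv[...,1]>150)).astype(np.uint8)
for a,ce,st,m in blobs(rd,800):
    cn=max(cv2.findContours(m.astype(np.uint8),0,cv2.CHAIN_APPROX_NONE)[0],key=len)[:,0]
    W=cast(c,cn,25)[:,:2].astype(np.float32); print(cv2.minAreaRect(W))
    hull=cv2.approxPolyDP(cv2.convexHull(cn),4,True)[:,0]; print(hull.tolist(),cast(c,hull,25).round(0).tolist())
```

```text
[560.53534626 105.96588706   2.8001116 ] 0.6987494016787617
corner pts [[560.2 257.1  25. ]
 [385.6 250.1  25. ]]
((468.8822021484375, 336.0936279296875), (181.72598266601562, 153.9317169189453), 1.920606255531311)
[[144, 174], [145, 234], [91, 235], [94, 175]] [[559.0, 270.0, 25.0], [384.0, 256.0, 25.0], [379.0, 409.0, 25.0], [555.0, 415.0, 25.0]]
```

Run:
```python
from h import *
s=r.sense(); step([470,332,120],goal(2.2),s)
```

```text
shift [-116.6  227.2  -88.4] turn [-1.7  0.1 -0.2] rows>= 4.3
```

Call:
{"api": "drive_tool", "payload": {"rows": [-30,0,0,0,0,0,60,-80,0,0,0,0,0,60,-116,40,-16,-0.3,0,0,60,-116,90,-35,-0.7,0,0,60,-116,140,-55,-1,0,0,60,-116,190,-74,-1.4,0,0,60,-116,227,-88,-1.7,0,0,60,-116,227,-88,-1.7,0,0,60,-116,227,-88,-1.7,0,0,60]}}

```text
clock: 24.28
eef_pos: [470.0, 331.4, 118.9]
tcp_rot: [0.935, 1.568, 0.974]
contact_force: [-0.0, 0.7, -4.0]
opening: 0.695
```

Run:
```python
from h import *
s,im,c=snap('wrist','w18.png'); print(s['eef_pos'],s['contact_force'],s['opening'],s['clock'])
```

```text
[469.9551046  331.36228483 118.89829025] [-0.01571621  0.66097154 -3.96729573] 0.6953553376600438 24.275
```

View pics/w18.png

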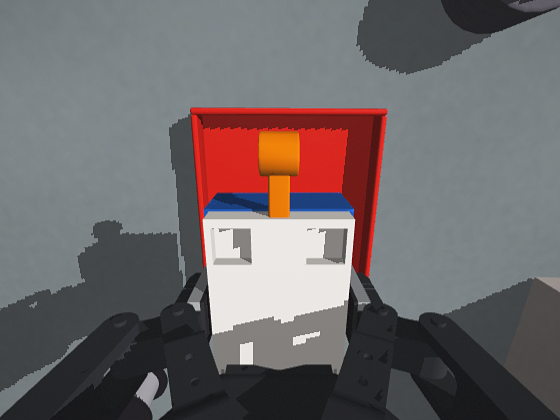

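The held case is over the tray, whose front wall runs from (191,109) to (387,109). I compute the tray centre from those corners.

Run:
```python
from h import *
s=r.sense(); c=cam('wrist',s)
P=cast(c,[(191,109),(387,109)],25); print(P.round(1),np.linalg.norm(P[0]-P[1]))
d=(P[1]-P[0])[:2]; d/=np.linalg.norm(d); f=np.array([d[1],-d[0]]); ctr=P.mean(0)[:2]+90*f
yaw=np.degrees(np.arctan2(f[1],f[0])); print(ctr,yaw)
t=ctr+5*f
step([*t,9],goal(yaw),s)
```

```text
[[385.8 261.6  25. ]
 [380.1 409.3  25. ]] 147.75185664264606
[472.90598248 338.90992701] 2.1942359346656315
shift [110.    7.5   7.8] turn [-0.   0.1 -0.1] rows>= 1.8
```

Call:
{"api": "drive_tool", "payload": {"rows": [10,7.5,7.8,0,0,0,60,35,7.5,7.8,0,0,0,60,60,7.5,7.8,0,0,0,60,80,7.5,7.8,0,0,0,60,95,7.5,7.8,0,0,0,60,103,7.5,7.8,0,0,0,60,105,7.5,7.8,0,0,0,60,107,7.5,7.8,0,0,0,60,109,7.5,7.8,0,0,0,60,109,7.5,7.8,0,0,0,60]}}

```text
clock: 25.58
eef_pos: [478.1, 339.2, 10.3]
tcp_rot: [0.892, 1.567, 0.929]
contact_force: [-0.7, -0.5, -3.4]
opening: 0.692
```

Run:
```python
from h import *
s,im,c=snap('wrist','w19.png'); print(s['eef_pos'],s['contact_force'],s['opening'],s['clock'])
```

```text
[478.06336659 339.1819449   10.26813239] [-0.68165775 -0.51746904 -3.41595755] 0.6921190593739602 25.575
```

View pics/w19.png

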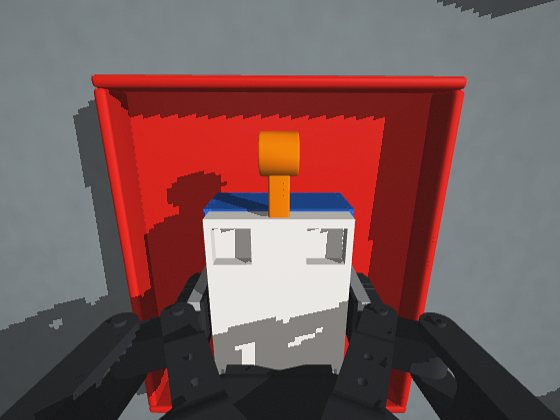

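The case is centred in the tray (walls at about 95 and 465, case at 279), about 2.5 mm above the floor. I lower the rest in small steps.

Call:
{"api": "drive_tool", "payload": {"rows": [0.8,0,0,0,0,0,60,1.6,0,0,0,0,0,60,2.2,0,0,0,0,0,60,2.5,0,0,0,0,0,60,2.5,0,0,0,0,0,60]}}

```text
clock: 26.25
eef_pos: [478.1, 339.2, 8.0]
tcp_rot: [0.885, 1.567, 0.923]
contact_force: [-0.9, -0.5, 0.1]
opening: 0.69
```

Weight has transferred. I release (fingers to 85 %) and back off straight up.

Call:
{"api": "drive_tool", "payload": {"rows": [0.3,0,0,0,0,0,75,0.3,0,0,0,0,0,85,0.3,0,0,0,0,0,85,-10,0,0,0,0,0,85,-40,0,0,0,0,0,85,-80,0,0,0,0,0,85,-130,0,0,0,0,0,85,-190,0,0,0,0,0,85,-190,0,0,0,0,0,85]}}

```text
clock: 27.38
eef_pos: [480.3, 340.5, 203.9]
tcp_rot: [0.66, 1.558, 0.697]
contact_force: [-0.3, 0.4, 0.2]
opening: 0.852
```

Run:
```python
from h import *
s,im,c=snap('wrist','w20.png'); print(s['eef_pos'],s['contact_force'],s['clock']); findcases(im,c,5)
s,im,c=snap('side','s20.png')
s,im,c=snap('top','t20.png')
cv2.imwrite('pics/t20c.png',cv2.resize(im[140:250,80:400],None,fx=2.5,fy=2.5,interpolation=cv2.INTER_CUBIC)[:,:,::-1])
```

```text
[480.25064405 340.45540742 203.91095897] [-0.31260039  0.41164082  0.24256853] 27.375
```

View pics/w20.png

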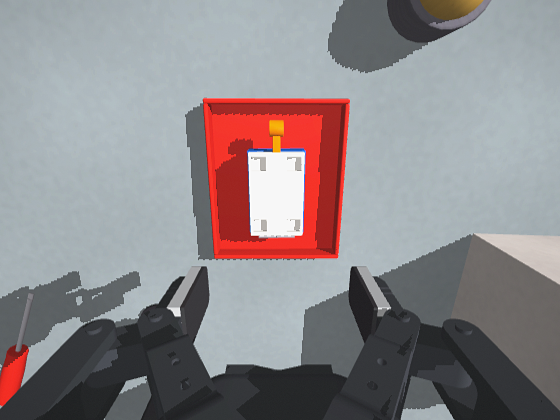

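View pics/s20.png

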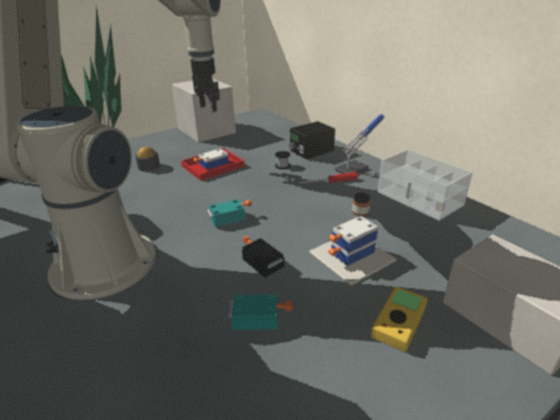

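View pics/t20c.png

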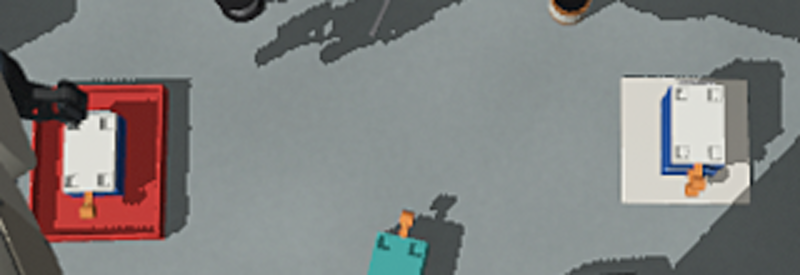

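Everything looks in place. As a last check I want to know whether the stiff lid is fully shut, so I compare it with the good case in matching gripped views.

Run:
```python
from h import *
for n in ('w11','w12','w13','w14','w17','w18','w19'):
    hsv=cv2.cvtColor(cv2.imread(f'pics/{n}.png'),cv2.COLOR_BGR2HSV)
    o=(hsv[...,0]>3)&(hsv[...,0]<22)&(hsv[...,1]>150); o[:,:240]=0;o[:,320:]=0
    b=(hsv[...,0]>100)&(hsv[...,0]<120)&(hsv[...,1]>150)
    ys=np.nonzero(o[:,281-3:281+3].all(1))[0]; wd=o[100:240].sum(1)
    bl=[(np.nonzero(b[185:230,x])[0].min()+185,np.nonzero(b[185:230,x])[0].max()+185) for x in (235,250,310,325)]
    print(n,'tab top',ys.min(),'stem end',ys[ys<240].max(),'tab width',wd.max(),'blue',bl)
```

```text
w11 tab top 131 stem end 216 tab width 42 blue [(np.int64(193), np.int64(209)), (np.int64(193), np.int64(209)), (np.int64(193), np.int64(209)), (np.int64(193), np.int64(209))]
w12 tab top 134 stem end 219 tab width 42 blue [(np.int64(195), np.int64(212)), (np.int64(195), np.int64(212)), (np.int64(195), np.int64(212)), (np.int64(195), np.int64(212))]
w13 tab top 128 stem end 219 tab width 42 blue [(np.int64(194), np.int64(212)), (np.int64(195), np.int64(212)), (np.int64(195), np.int64(212)), (np.int64(195), np.int64(212))]
w14 tab top 129 stem end 219 tab width 42 blue [(np.int64(185), np.int64(212)), (np.int64(185), np.int64(212)), (np.int64(185), np.int64(212)), (np.int64(185), np.int64(212))]
w17 tab top 131 stem end 215 tab width 41 blue [(np.int64(192), np.int64(209)), (np.int64(192), np.int64(209)), (np.int64(192), np.int64(209)), (np.int64(192), np.int64(209))]
w18 tab top 131 stem end 217 tab width 42 blue [(np.int64(194), np.int64(210)), (np.int64(194), np.int64(210)), (np.int64(193), np.int64(210)), (np.int64(193), np.int64(210))]
w19 tab top 131 stem end 217 tab width 42 blue [(np.int64(193), np.int64(210)), (np.int64(193), np.int64(210)), (np.int64(193), np.int64(210)), (np.int64(193), np.int64(210))]
```

The geometry matches to about 1 px (tab top to lid edge 84–86 px in both), so the stiff lid is shut.

```bash
python3 -c "
from rig import sign_off
print(sign_off())"
```

```text
the job is handed in; nothing more can be done
None
```

I checked the left case first. Its lid stayed up when I let go at about 50°, so it is the stiff one, and I swung it shut by the tab. The right case's lid dropped shut by itself, so it is the good one.

- **Good case:** it is stacked on the approved case. It carried its full weight down to 49.3 mm and was seated at 48.3 mm; feet on top of the lid would have stopped it at about 53 mm. The side view shows the stack in line with both lids shut.
- **Stiff case:** it is upright on the tray floor, near the middle. Its lid matches the good case's shut lid to about 1 pixel. I took that comparison before release, but the lid still looked shut in the view from above afterwards.
- **Everything else:** the last overall views showed nothing else moved. The run took about 27.5 s, and the force readings I took never exceeded about 8 N.
- **Checks that failed or disagreed:**
  - My case-finding code found nothing in four of the overhead views: the approved case, the finished stack, the stiff case before the grasp and the stiff case in the tray. I measured two of those another way and judged the finished stack and the case in the tray by eye.
  - The estimates of the tray's position differed by 8 to 10 mm until I measured it again from directly above.

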